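Hang the sampling dipper on the drip tote

TASK

Take the steel sampling dipper that has a hook on its handle and hang it by that hook over a wall of the green tote, on whichever of the four sides you like, upright with its cup inside the tote so that it drips in there. Lower it until the hook rests on the rim before you let go, and leave it hanging still. Do not knock over or push away the hookless dipper or the brown bottle.

Things in the scene. Friction and masses are not known exactly. Their poses are not given: they have to be found in the camera images.
- dipper_grip (a point): Middle of the hooked dipper's grip, a black upright post 18 x 18 mm, 70 mm high, 130 mm above the underside of the dipper, which stands loose and upright: steel cup 70 mm across, 45 high, centred 12 mm along +x; strip up its -x side; top plate (top 35 mm below this point) carries the post and runs on along -x as the hook, to 67 mm from here. z up. 0.19 to 0.35 kg.
- dipper_hook (a point): Where the rim belongs: underside of the hook's plate, mid-way between strip and bent-down lip, 42 mm along -x and 40 mm below the grip's middle, 90 mm above the cup's underside. Axes as the grip's; -x points outward from cup to lip. The gap for the wall is 26 mm wide along x, flaring to 34 at the lip's foot, 27 mm below the plate. Hook 24 mm wide.
- tote: Green open plastic tote, fixed to the table, empty: outside 300 mm along its x, 200 mm along its y, rim 120 mm above the table, walls 6 mm thick, upright, with floor 6 mm thick. Low ribs stand up to 5 mm out from the outer faces, below 90 mm. The origin is the centre of its underside, z up.
- plain_grip (a point): Centre of the grip of the other dipper, to be left alone: same cup, strip and grip post, 165 mm high overall, standing upright, but its top plate ends at the strip: no hook. Point 130 mm above its underside, z up, -x axis towards its strip.
- bottle_mid (a point): Middle (65 mm up) of a loose brown glass bottle, 66 mm across and 130 mm high, standing upright; to be left alone. z is up.

How it is judged:
By the outcome, as a careful person would: the job done as asked, in the order asked, and still so for the second after the job is handed in, with the robot touching nothing.
It also fails if it takes over 48 s, if anything falls off the work surface, if the arm or the gripper's body presses on something with over 40 N, if the wrist force passes 120 N, or if a joint passes its speed limit or range.

ROBOT

A 6-joint arm with a two-finger parallel gripper is mounted at the origin on the work surface. World frame = base frame: x ahead of the robot, y to its left, z up, the work surface at z = 0. Lengths are in mm, angles in rad, forces in N, time in s.
With the tool pointing down it reaches from about 300 to 775 mm from the base axis. Payload 14.6 kg.
Tool frame: the origin (TCP) lies between the finger pads; the fingertips stand 19 mm ahead of it and the grasp point (between the pads) is the TCP; z points along the fingers, y is the line along which they close (so a half turn about z gives the same grasp; the last joint's range is limited). The gripper opens to 94 mm and grips with 3 to 60 N. Pads are 16 mm wide; open, the fingers measure 119 mm over their backs; the gripper's body (75 mm by 177 mm) begins 78 mm behind the grasp point.
Start: joints at [1.066, 0.3, 1.521, -0, 1.321, -0.067], TCP at [233.168, 498.119, 224.446] pointing down, gripper open.
Joint ranges: [-3.03, 3.03], [-0.79, 2.21], [0.23, 2.52], [-1.04, 4.18], [0, 3.07], [-2.55, 2.55]. Speed limits (rad/s): [2.22, 2.22, 2.57, 3.14, 3.14, 3.14].

INTERFACE

Orientations are given as [roll, pitch, yaw] about the fixed x, y, z axes, in that order (R = Rz(yaw) Ry(pitch) Rx(roll)).
In Python, from cell import monitor, imaging, job, find_in, trace gives the robot as it stands. The module is installed in compiled form; this text tells all that it offers.
- The arm moves only by the tool arm_command, never from a script. Its argument "steps" is a list of rows, each a list of 5 numbers: the opening, from 0 (shut) to 1 (fully open), then the shift along the tool's x, y, z in mm, then the turn about the tool's z in degrees. In form: [[gripper, dx, dy, dz, turn], ...]. A call has 1 to 20 rows; each row is the pose to reach, as a shift and turn from the pose commanded when the call began, along the tool's axes at that moment; what a row does not reach only later rows make up. A row lasts 1/8 s, in which the tool goes at most 62.5 mm and 10.7 degrees, less where a joint would pass 70% of its speed; a pose out of reach is approached as far as the arm can. A call with a gripper value outside its range is refused whole. The fingers move at their own pace and stop on an object; "force" is the grip in N (left out, the last holds). Time passes only in rows, so rows that repeat a pose let the fingers close. It gives the time, the measured TCP pose, the force, the opening and the grip force at its end, in the units of the state.
- monitor.read_state(): the state, without advancing time (a new reading comes with each control period).
- imaging.camera(name): name is "scene" or "top" or "wrist"; returns a dict with "img" (384x512x3 uint8, red, green, blue), "mtx" (3x3 intrinsics, pixels), "view" (4x4, takes a point from world to camera coordinates). Camera axes: x right, y down, z forward; pixel columns grow to the right and rows downward; lengths in mm; the calibration is good to about 2 mm. A picture is of the moment at which its call begins. There is no depth.
- job.sign_off(): hands the job in; it is judged then, once.
Trained networks look in a picture, given as the dict that the camera call returned (one of the last four; its "shot" number tells which), for a name from the list of things; names that differ only in an ending like _2 or _b are one class to them, and where a whole thing is asked for, a point or a joint stands for the part that bears it (a point fixed in the world has none). Each returns a list of dicts, best first, with "p" (0 to 1); they miss things now and then, are a little off and sometimes report something else, mostly with a low value. They report only what shows in the picture. A call takes as long as a camera call.
- find_in(picture, target): "rect" ([centre column, centre row, width, height] in pixels, round what is visible of it).
- trace(picture, target): "region" (384x512 bool, what is visible of it) and "rect" ([centre column, centre row, width, height] in pixels, round what is visible of it).
The state is a dict: "clock": time; "joints": joint angles; "qd": joint speeds; "effort": joint torques, N m; "eef_pos": TCP position; "eef_rot": TCP orientation; "wrist_force": force on the tool from outside, world axes, zero at the start; "moment": the same for the moment, N m; "finger_gap": finger opening in mm; "finger_force": force on a finger pad.
Only numpy, scipy, OpenCV 4.12 (cv2) and the standard library are available. Lean on these libraries where they do the work, as an engineer would, in place of code of your own. Each camera call takes 0.05 s, during which the arm holds its last target. There are 200 camera calls.

## Working session

There is one attempt and no reset: what is moved stays moved. The work goes in short steps, Python scripts to look and compute and a tool call to move; the robot and the scene stay as the last step left them, time stands still between calls to the robot, and variables do not carry over. Pictures are saved under pics/ and viewed, at most 10 in all, crops included, and the job is handed in when it is done.

Besides the shell and the picture viewer there is one more tool, called after "Call:" by a JSON object that holds its "method" and its "body", one argument or row to a line. arm_command: Moves the arm, as the interface text tells. Its arguments: {"type":"object","properties":{"steps":{"type":"array","items":{"type":"array","items":{"type":"number"}}},"force":{"type":"number"}},"required":["steps"]}

```bash
mkdir -p pics
cat > h.py <<'E'
import numpy as np, cv2
from cell import monitor, imaging, job, find_in, trace
def save(im,n): cv2.imwrite('pics/'+n,im[:,:,::-1])
def ray(c,uv):
    V=np.array(c['view']);R=V[:3,:3];o=-R.T@V[:3,3]
    d=R.T@np.linalg.inv(np.array(c['mtx']))@np.array([uv[0],uv[1],1.]);return o,d/d[2]
def at(c,uv,z):
    o,d=ray(c,uv);return o+d*(z-o[2])
def proj(c,P):
    V=np.array(c['view']);p=(V[:3,:3]@np.atleast_2d(P).T+V[:3,3:4]);q=np.array(c['mtx'])@p;return (q[:2]/q[2]).T
E
python3 - <<'E'
from h import *
s=monitor.read_state();print(s['eef_pos'],s['eef_rot'],s['finger_gap'],s['clock'])
cs={n:imaging.camera(n) for n in('scene','top')}
for n,c in cs.items():
    print(n,ray(c,(256,192))[0].round())
    for t in('dipper_grip','dipper_hook','plain_grip','bottle_mid','tote'):
        print(t,[(np.round(r['rect']).tolist(),round(r['p'],2)) for r in find_in(c,t)][:3])
save(np.hstack([cv2.resize(c['img'],(400,300)) for c in cs.values()]),'a.png')
save(cv2.resize(cs['top']['img'],(800,600)),'b.png')
E
```

```text
[233.05529197 497.92125261 223.88075176] [-3.14045115e+00 -9.15068745e-05  2.70379838e+00] 93.7501556563822 0.0
scene [ 962. -346.  959.]
dipper_grip [([210.0, 172.0, 50.0, 54.0], 0.93)]
dipper_hook [([211.0, 173.0, 47.0, 51.0], 0.56)]
plain_grip [([132.0, 226.0, 39.0, 50.0], 0.75)]
bottle_mid [([223.0, 265.0, 35.0, 47.0], 0.58)]
tote [([324.0, 137.0, 130.0, 142.0], 0.83), ([210.0, 173.0, 54.0, 52.0], 0.33)]
top [427. -51. 936.]
dipper_grip [([274.0, 242.0, 37.0, 47.0], 0.74)]
dipper_hook [([273.0, 241.0, 37.0, 47.0], 0.69)]
plain_grip [([362.0, 242.0, 44.0, 36.0], 0.85)]
bottle_mid [([316.0, 163.0, 34.0, 30.0], 0.62)]
tote [([145.0, 212.0, 139.0, 156.0], 0.84)]
```

View pics/b.png

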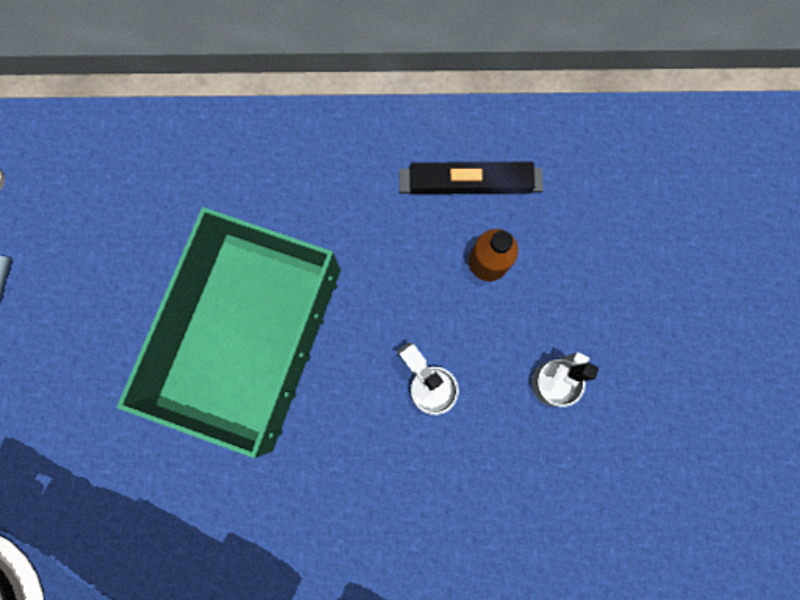

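View pics/a.png

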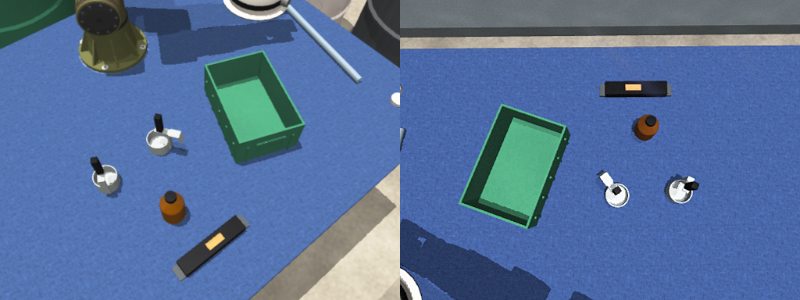

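The top picture (800 px wide) shows the tote corners at about (204,209), (333,252), (259,456) and (120,406). The hooked dipper's grip is at (433,381) with its lip at (403,349), the plain dipper is near (575,375) and the bottle near (494,255). Next I'll fit the poses by silhouette in both views.

```bash
cat > fit.py <<'E'
from h import *
from scipy.optimize import minimize
def box(x0,x1,y0,y1,z0,z1): return np.array([[x,y,z] for x in(x0,x1) for y in(y0,y1) for z in(z0,z1)],float)
def cyl(x,r,z0,z1): return np.array([[x+r*np.cos(a),r*np.sin(a),z] for a in np.linspace(0,6.28,40) for z in(z0,z1)])
# model frames: on table, origin under named point
M={'dipper_grip':[box(-9,9,-9,9,95,165),cyl(12,35,0,45),box(-67,9,-12,12,90,95),box(-67,-63,-12,12,63,92),box(-29,-23,-12,12,5,95)],
'plain_grip':[box(-9,9,-9,9,95,165),cyl(12,35,0,45),box(-29,9,-12,12,90,95),box(-29,-23,-12,12,5,95)],
'tote':[box(-150,150,-100,100,0,120)],'bottle_mid':[cyl(0,33,0,85),cyl(0,14,85,130)]}
def pose(P,q):
    c,s=np.cos(q[2]),np.sin(q[2]);return P@np.array([[c,s,0],[-s,c,0],[0,0,1]])+[q[0],q[1],q[3] if len(q)>3 else 0]
def mask(c,parts,q):
    S=4;m=np.zeros((384*2,512*2),np.uint8)
    for P in parts:
        h=cv2.convexHull(((proj(c,pose(P,q))+.5)*2-.5).astype(np.float32))
        cv2.fillConvexPoly(m,np.round(h*16).astype(np.int32),255,cv2.LINE_AA,4)
    return cv2.resize(m,(512,384),interpolation=cv2.INTER_AREA)/255.
def fit(name,q0,cs,regs):
    def cost(q): return sum(1-np.minimum(m,r).sum()/np.maximum(m,r).sum() for c,r in zip(cs,regs) for m in[mask(c,M[name],q)])
    best=None
    for d in(-.25,0,.25):
        x0=np.array(q0)+[0,0,d]
        r=minimize(cost,x0,method='Nelder-Mead',options=dict(initial_simplex=[x0,x0+[15,0,0],x0+[0,15,0],x0+[0,0,.2]],xatol=.02,fatol=1e-5))
        if best is None or r.fun<best.fun: best=r
    return best
E
python3 - <<'E'
from fit import *
cs=[imaging.camera(n) for n in('top','scene')];t=cs[0];k=1/1.5625
P=lambda u,v,z:at(t,(u*k,v*k),z)
g=P(433,381,165);l=P(403,349,95);print(g,l)
co=[P(*p,120) for p in((204,209),(333,252),(259,456),(120,406))];print(np.round(co)); print([np.linalg.norm(co[i]-co[i-1]) for i in range(4)])
tc=sum(co)/4;e=co[1]-co[2]
pg=P(585,371,165);pc=P(562,382,45);d=pc-pg
b=P(501,242,130)
out=t['img'].copy();out2=cs[1]['img'].copy()
for n,q0 in(('dipper_grip',[g[0],g[1],np.arctan2(*(g-l)[1::-1])]),('plain_grip',[pg[0],pg[1],np.arctan2(*d[1::-1])]),('tote',[tc[0],tc[1],np.arctan2(e[1],e[0])]),('bottle_mid',[b[0],b[1],0])):
    rg=[trace(c,n) for c in cs]; rg=[r[0]['region'] for r in rg]
    r=fit(n,q0,cs,rg);print(n,np.round(q0,2),r.x.round(3),round(r.fun,3))
    for o,c in((out,cs[0]),(out2,cs[1])):
        for p in M[n]: cv2.polylines(o,[np.round(cv2.convexHull(proj(c,pose(p,r.x)).astype(np.float32))).astype(int)],True,(255,255,0))
save(np.hstack([cv2.resize(out[90:330,70:410],(400,300)),cv2.resize(out2[60:330,100:420],(400,300))]),'c.png')
E
```

```text
[456.09793771 -98.29460792 165.        ] [504.04230949 -61.17319259  95.        ]
[[705. 221. 120.]
 [640.  36. 120.]
 [362. 132. 120.]
 [429. 321. 120.]]
[np.float64(293.72726039295065), np.float64(196.24905648545408), np.float64(294.41041548482207), np.float64(200.80742690068843)]
dipper_grip [456.1  -98.29  -2.48] [ 457.462 -101.205   -2.521] 0.287
plain_grip [ 466.6  -294.66   -2.87] [ 468.42  -301.786   -3.59 ] 0.235
tote [ 5.3410e+02  1.7785e+02 -3.3000e-01] [ 5.34775e+02  1.82327e+02 -3.50000e-01] 0.041
bottle_mid [ 649.29 -200.06    0.  ] [ 6.52206e+02 -2.01184e+02  3.89000e-01] 0.215
```

View pics/c.png

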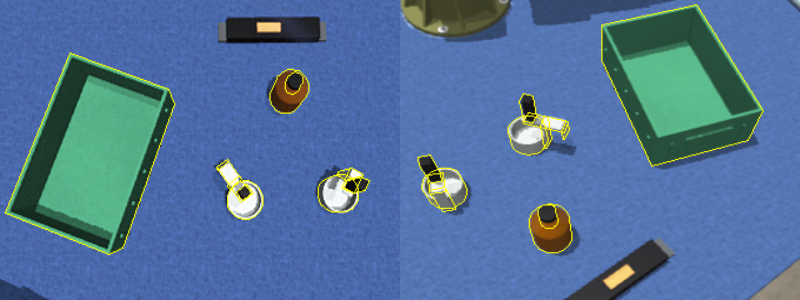

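The overlay fits the tote, hooked dipper and bottle well. Only the plain dipper's yaw is off, and I don't need it. I'll hang the dipper on the far (+y) long wall, which needs only a 0.6 rad turn. First I move to a hover above the grip.

```bash
cat >> h.py <<'E'
def plan(target,yaw):
    from scipy.spatial.transform import Rotation as Ro
    s=monitor.read_state();R=Ro.from_euler('xyz',s['eef_rot']).as_matrix()
    d=R.T@(np.array(target)-s['eef_pos']);dy=(yaw-s['eef_rot'][2]+np.pi)%(2*np.pi)-np.pi
    print('now',np.round(s['eef_pos'],1),np.round(s['eef_rot'],4),'F',np.round(s['wrist_force'],1),'j',np.round(s['joints'],2));print('shift',d.round(1),'turn',round(-np.degrees(dy),1),'t',s['clock'])
E
python3 -c "
from h import *
plan([457,-101,235],-2.521+np.pi)"
```

```text
now [233.2 498.1 224.5] [3.1416 0.     2.7038] F [ 0.3 -1.  -0.8] j [ 1.07  0.3   1.52 -0.    1.32 -0.07]
shift [-456.7 -447.7  -10.6] turn 119.4 t 1.1
```

Call:
{"method": "arm_command", "body": {
  "steps": [
    [1,-20,-20,-5,5],
    [1,-55,-54,-10,14],
    [1,-95,-93,-10.6,24],
    [1,-135,-132,-10.6,34],
    [1,-175,-171,-10.6,44],
    [1,-215,-211,-10.6,54],
    [1,-255,-250,-10.6,64],
    [1,-295,-289,-10.6,74],
    [1,-335,-328,-10.6,84],
    [1,-375,-367,-10.6,94],
    [1,-410,-402,-10.6,104],
    [1,-437,-428,-10.6,112],
    [1,-452,-443,-10.6,117],
    [1,-456.7,-447.7,-10.6,119.4],
    [1,-456.7,-447.7,-10.6,119.4],
    [1,-456.7,-447.7,-10.6,119.4]
  ]
}}

```text
clock: 3.1
eef_pos: [456.9, -100.2, 235.2]
eef_rot: [3.141, -0.0, 0.622]
wrist_force: [0.2, -0.2, 1.1]
finger_gap: 93.9
finger_force: 0.0
```

Run:
```python
from fit import *
w=imaging.camera('wrist');q=[457.5,-101.2,-2.521]
rs=trace(w,'dipper_grip');print([(np.round(r['rect']).tolist(),round(r['p'],2)) for r in rs])
o=w['img'].copy()
for p in M['dipper_grip']: cv2.polylines(o,[np.round(cv2.convexHull(proj(w,pose(p,q)).astype(np.float32))).astype(int)],True,(255,255,0))
save(np.hstack([cv2.resize(w['img'],(400,300)),cv2.resize(o,(400,300))]),'d.png')
if rs:
    r=fit('dipper_grip',q,[w],[rs[0]['region']]);print(r.x,r.fun)
plan([457,-101,132],-2.521+np.pi)
```

```text
[([258.0, 172.0, 63.0, 115.0], 0.69)]
[457.917966   -99.84683452  -2.49925848] 0.0594133943153774
now [ 456.9 -100.3  235.2] [ 3.1414e+00 -1.0000e-04  6.2160e-01] F [-0.4  0.2 -0.7] j [-0.29  0.11  1.73 -0.    1.31  0.65]
shift [ -0.3   0.6 103.2] turn 0.1 t 3.2
```

View pics/d.png

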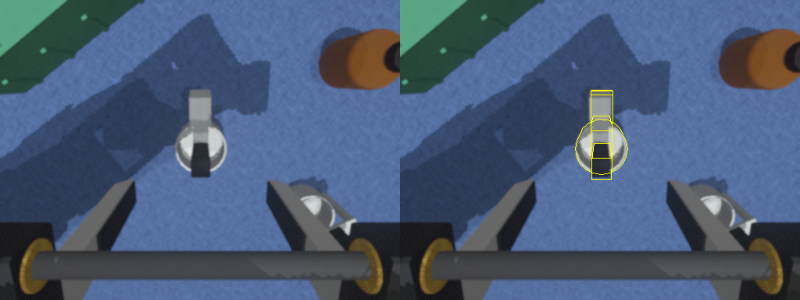

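The wrist view confirms the fit: the post is at about (200,160) in the left half, centred between the fingers, with the hook pointing up the image. Now I descend and grip.

Call:
{"method": "arm_command", "body": {
  "steps": [
    [1,0.8,0,20,-0.7],
    [1,0.8,0,45,-0.7],
    [1,0.8,0,70,-0.7],
    [1,0.8,0,90,-0.7],
    [1,0.8,0,100,-0.7],
    [1,0.8,0,103,-0.7],
    [1,0.8,0,103,-0.7],
    [0,0.8,0,103,-0.7],
    [0,0.8,0,103,-0.7],
    [0,0.8,0,103,-0.7],
    [0,0.8,0,103,-0.7],
    [0,0.8,0,103,-0.7],
    [0,0.8,0,103,-0.7],
    [0,0.8,0,103,-0.7],
    [0,0.8,0,103,-0.7]
  ],
  "force": 35
}}

```text
clock: 5.08
eef_pos: [457.6, -100.5, 132.0]
eef_rot: [-3.142, 0.0, 0.632]
wrist_force: [2.0, -3.6, -2.5]
finger_gap: 17.8
finger_force: 35.3
```

Call:
{"method": "arm_command", "body": {
  "steps": [
    [0,0,0,-5,0],
    [0,0,0,-18,0],
    [0,0,0,-38,0],
    [0,0,0,-60,0],
    [0,0,0,-85,0],
    [0,0,0,-110,0],
    [0,0,0,-132,0],
    [0,0,0,-150,0],
    [0,0,0,-162,0],
    [0,0,0,-168,0],
    [0,0,0,-170,0],
    [0,0,0,-170,0],
    [0,0,0,-170,0]
  ]
}}

```text
clock: 6.7
eef_pos: [457.5, -100.5, 301.6]
eef_rot: [-3.141, 0.0, 0.632]
wrist_force: [0.2, -0.1, -2.4]
finger_gap: 17.8
finger_force: 35.0
```

Run:
```python
from fit import *
cs=[imaging.camera(n) for n in('wrist','top','scene')]
s=monitor.read_state();p=s['eef_pos'];z=p[2]-132
w=cs[0];ims=[]
q=[457.7,-100.3,-2.51,z]
def cost(x,cc,rr): return sum(1-np.minimum(m,r).sum()/np.maximum(m,r).sum() for c,r in zip(cc,rr) for m in[mask(c,M['dipper_grip'],x)])
for n,c in zip('wts',cs):
    rs=trace(c,'dipper_grip');print(n,[(np.round(r['rect']).tolist(),round(r['p'],2)) for r in rs][:2])
    o=c['img'].copy()
    for b in M['dipper_grip']: cv2.polylines(o,[np.round(cv2.convexHull(proj(c,pose(b,q)).astype(np.float32))).astype(int)],True,(255,255,0))
    ims.append(o)
    if n=='w' and rs:
        r=minimize(cost,q,args=([c],[rs[0]['region']]),method='Nelder-Mead',options=dict(initial_simplex=[np.array(q)]+[np.array(q)+d for d in np.diag([8,8,.1,5])]));print(r.x,r.fun,'z0',z)
# goal: TCP for hook at +y wall, yaw tote -0.35
t=np.array([534.8,182.3]);a=-.35;y=np.array([-np.sin(a),np.cos(a)])
g=t+y*(97-42);print('dip +x =',-y,'grip xy',g)
plan([*g,p[2]],a-np.pi/2+np.pi)
# tote edge refine: draw rim lines in top
for i in(1,2):
    for hx,hy in((150,100),(144,94)):
        b=pose(np.array([[hx,hy,120],[hx,-hy,120],[-hx,-hy,120],[-hx,hy,120.]]),[534.8,182.3,-.35]);cv2.polylines(ims[i],[np.round(proj(cs[i],b)*16).astype(int)],True,(255,255,0),1,cv2.LINE_AA,4)
save(np.hstack([cv2.resize(ims[0],(400,300)),cv2.resize(ims[1][110:350,60:380],(400,300),interpolation=cv2.INTER_CUBIC)]),'e.png')
```

```text
w [([260.0, 215.0, 90.0, 199.0], 0.55)]
[ 458.04610756 -101.16983557   -2.51006854  167.90848589] 0.10972374390893869 z0 169.8272756281192
t []
s [([203.0, 126.0, 57.0, 69.0], 0.96)]
dip +x = [-0.34289781 -0.93937271] grip xy [553.65937941 233.96549921]
now [ 457.6 -100.5  302. ] [-3.1415e+00  1.0000e-04  6.3210e-01] F [-0.5 -0.2 -2.3] j [-0.29  0.06  1.62  0.    1.46  0.64]
shift [ 2.751e+02 -2.131e+02  2.000e-01] turn -33.7 t 7.0
```

View pics/e.png

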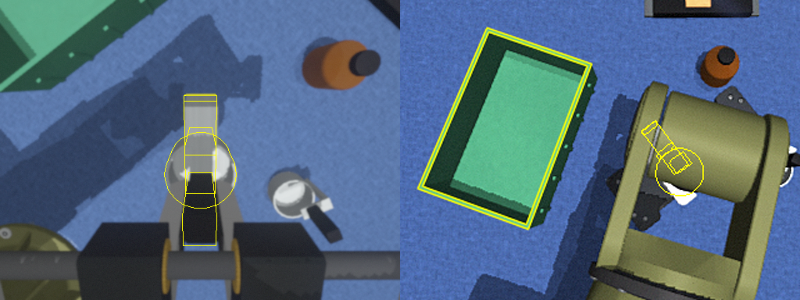

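The dipper is held upright and matches its model (wrist image, grip around (200,200)), and the tote rim overlay lines up. Now I carry it over the far wall.

Call:
{"method": "arm_command", "body": {
  "steps": [
    [0,8,-6,0,-1],
    [0,26,-20,0,-3],
    [0,54,-42,0,-7],
    [0,86,-67,0,-11],
    [0,118,-91,0,-15],
    [0,150,-116,0,-19],
    [0,182,-141,0,-23],
    [0,214,-166,0,-27],
    [0,242,-187,0,-30],
    [0,260,-201,0,-32],
    [0,270,-209,0,-33],
    [0,275,-213,0,-33.7],
    [0,275,-213,0,-33.7],
    [0,275,-213,0,-33.7],
    [0,275,-213,0,-33.7]
  ]
}}

```text
clock: 8.88
eef_pos: [553.7, 233.3, 302.2]
eef_rot: [3.141, -0.0, 1.219]
wrist_force: [0.0, -0.5, -1.9]
finger_gap: 17.9
finger_force: 35.0
```

Run:
```python
from fit import *
cs=[imaging.camera(n) for n in('wrist','scene')]
s=monitor.read_state();p=s['eef_pos']
t=[534.8,182.3,-.35];q=[p[0]+.4,p[1],s['eef_rot'][2]-np.pi,p[2]-132];ims=[]
r=trace(cs[1],'tote')
for c in cs:
    o=cv2.resize(c['img'],(1024,768),interpolation=cv2.INTER_CUBIC)
    L=lambda P:cv2.polylines(o,[np.round(((proj(c,P)+.5)*2-.5)*16).astype(int)],True,(255,255,0),1,cv2.LINE_AA,4)
    for hx,hy in((150,100),(144,94)): L(pose(np.array([[hx,hy,120],[hx,-hy,120],[-hx,-hy,120],[-hx,hy,120.]]),t))
    for b in M['dipper_grip']: L(pose(cv2.convexHull(b[b[:,2]>=0][:, :2].astype(np.float32))[:,0] @ np.eye(2,3)+[0,0,b[:,2].min()],q))
    ims.append(o)
print(proj(cs[0],pose(np.array([[0,97,120.]]),t)))
save(np.hstack([cv2.resize(ims[0],(400,300),interpolation=cv2.INTER_AREA),cv2.resize(ims[1][100:475,400:900],(400,300),interpolation=cv2.INTER_AREA)]),'f.png')
save(cv2.resize(ims[0][0:480,180:820],(800,600)),'f2.png')
plan([553.7,234,162],1.2208)
```

```text
[[255.72670286 139.43448191]]
now [553.7 233.6 302.2] [ 3.1415e+00 -1.0000e-04  1.2199e+00] F [-0.8 -0.4 -2.4] j [ 0.34  0.37  1.25 -0.    1.52  0.69]
shift [ 4.000e-01 -1.000e-01  1.402e+02] turn -0.1 t 9.025
```

View pics/f.png

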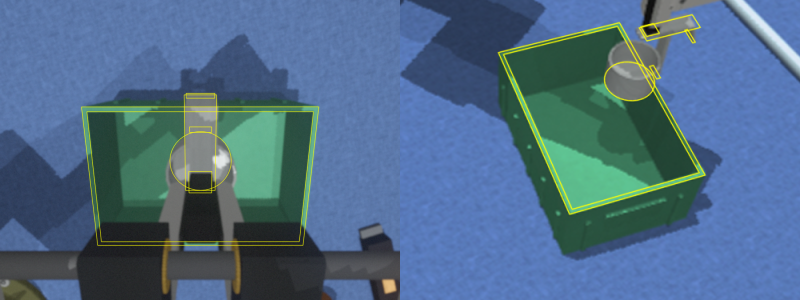

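The rim overlay fits in both views. The wall falls midway between strip and lip, at about (200,108) in the wrist image. I'll lower it partway, with the lip past the rim, and check forces.

Call:
{"method": "arm_command", "body": {
  "steps": [
    [0,0.4,0,8,-0.1],
    [0,0.4,0,24,-0.1],
    [0,0.4,0,44,-0.1],
    [0,0.4,0,64,-0.1],
    [0,0.4,0,84,-0.1],
    [0,0.4,0,100,-0.1],
    [0,0.4,0,112,-0.1],
    [0,0.4,0,120,-0.1],
    [0,0.4,0,125,-0.1],
    [0,0.4,0,129,-0.1],
    [0,0.4,0,132,-0.1],
    [0,0.4,0,132,-0.1],
    [0,0.4,0,132,-0.1]
  ]
}}

```text
clock: 10.65
eef_pos: [553.9, 234.2, 170.3]
eef_rot: [3.141, -0.0, 1.222]
wrist_force: [0.7, -0.7, -2.7]
finger_gap: 17.8
finger_force: 35.0
```

Call:
{"method": "arm_command", "body": {
  "steps": [
    [0,0,0,1,0],
    [0,0,0,2,0],
    [0,0,0,3,0],
    [0,0,0,4,0],
    [0,0,0,5,0],
    [0,0,0,6,0],
    [0,0,0,6.5,0],
    [0,0,0,7,0],
    [0,0,0,7,0]
  ]
}}

```text
clock: 11.78
eef_pos: [553.8, 234.2, 163.0]
eef_rot: [-3.142, 0.0, 1.222]
wrist_force: [0.2, -0.1, -3.1]
finger_gap: 17.8
finger_force: 35.0
```

Still free, about 1 mm above the rim. Once released, the dipper's weight would swing the strip against the inner wall. So I'll ease it outward until the strip just touches, and it will then hang upright.

Call:
{"method": "arm_command", "body": {
  "steps": [
    [0,1,0,0,0],
    [0,2,0,0,0],
    [0,3,0,0,0],
    [0,4,0,0,0],
    [0,5,0,0,0],
    [0,6,0,0,0],
    [0,6.5,0,0,0],
    [0,7,0,0,0],
    [0,7,0,0,0]
  ]
}}

```text
clock: 12.9
eef_pos: [556.2, 240.8, 163.1]
eef_rot: [-3.142, 0.0, 1.222]
wrist_force: [0.3, 0.0, -2.9]
finger_gap: 18.2
finger_force: 35.0
```

Call:
{"method": "arm_command", "body": {
  "steps": [
    [0,0.5,0,0,0],
    [0,1,0,0,0],
    [0,1,0,0,0],
    [0,1,0,0,0]
  ]
}}

```text
clock: 13.4
eef_pos: [556.5, 241.7, 163.1]
eef_rot: [3.142, 0.0, 1.222]
wrist_force: [0.5, 0.3, -1.7]
finger_gap: 18.0
finger_force: 35.0
```

Call:
{"method": "arm_command", "body": {
  "steps": [
    [0,0.5,0,0,0],
    [0,1,0,0,0],
    [0,1,0,0,0],
    [0,1,0,0,0]
  ]
}}

```text
clock: 13.9
eef_pos: [556.9, 242.6, 163.0]
eef_rot: [-3.142, 0.0, 1.222]
wrist_force: [-0.2, -0.4, -2.8]
finger_gap: 17.9
finger_force: 35.0
```

Call:
{"method": "arm_command", "body": {
  "steps": [
    [0,0.5,0,0,0],
    [0,1,0,0,0],
    [0,1,0,0,0],
    [0,1,0,0,0]
  ]
}}

```text
clock: 14.4
eef_pos: [557.2, 243.6, 163.0]
eef_rot: [-3.142, 0.0, 1.222]
wrist_force: [0.3, -1.0, -2.1]
finger_gap: 17.6
finger_force: 35.0
```

Call:
{"method": "arm_command", "body": {
  "steps": [
    [0,0.5,0,0,0],
    [0,0.5,0,0,0],
    [0,0.5,0,0,0]
  ]
}}

```text
clock: 14.78
eef_pos: [557.3, 243.8, 163.0]
eef_rot: [-3.141, 0.0, 1.222]
wrist_force: [-1.6, -3.4, -0.5]
finger_gap: 17.7
finger_force: 35.0
```

The strip touches the wall (about 3.7 N back). I'll back off slightly and lower it onto the rim.

Call:
{"method": "arm_command", "body": {
  "steps": [
    [0,-0.4,0,0,0],
    [0,-0.4,0,0.5,0],
    [0,-0.4,0,1,0],
    [0,-0.4,0,1,0],
    [0,-0.4,0,1,0]
  ]
}}

```text
clock: 15.4
eef_pos: [557.2, 243.8, 162.0]
eef_rot: [-3.142, -0.0, 1.222]
wrist_force: [0.1, -0.0, -2.7]
finger_gap: 17.5
finger_force: 35.0
```

Call:
{"method": "arm_command", "body": {
  "steps": [
    [0,0,0,0.4,0],
    [0,0,0,0.4,0],
    [0,0,0,0.4,0]
  ]
}}

```text
clock: 15.78
eef_pos: [557.3, 243.7, 161.9]
eef_rot: [3.141, -0.0, 1.222]
wrist_force: [-1.9, -0.5, 1.5]
finger_gap: 18.0
finger_force: 35.0
```

Call:
{"method": "arm_command", "body": {
  "steps": [
    [0,0,0,0.4,0],
    [0,0,0,0.4,0],
    [0,0,0,0.4,0]
  ]
}}

```text
clock: 16.15
eef_pos: [557.3, 243.8, 161.9]
eef_rot: [3.141, -0.0, 1.222]
wrist_force: [-4.1, -0.9, 6.0]
finger_gap: 17.6
finger_force: 35.0
```

The hook is seated: force jumped at z 161.9, as predicted. I'll ease off the preload and open gently.

Call:
{"method": "arm_command", "body": {
  "steps": [
    [0,0,0,-0.4,0],
    [0,0,0,-0.4,0],
    [0.21,0,0,-0.4,0],
    [0.24,0,0,-0.4,0],
    [0.28,0,0,-0.4,0],
    [0.35,0,0,-0.4,0],
    [0.45,0,0,-0.4,0],
    [0.6,0,0,-0.4,0],
    [0.6,0,0,-0.4,0],
    [0.6,0,0,-0.4,0],
    [0.6,0,0,-0.4,0]
  ]
}}

```text
clock: 17.52
eef_pos: [557.2, 243.7, 161.6]
eef_rot: [-3.142, 0.0, 1.222]
wrist_force: [0.5, -0.5, 1.2]
finger_gap: 56.0
finger_force: 0.0
```

Run:
```python
from h import *
c=imaging.camera('wrist');d=imaging.camera('scene')
save(np.hstack([cv2.resize(c['img'],(400,300)),cv2.resize(d['img'][40:235,220:480],(400,300))]),'g.png')
```

```text
(no output)
```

View pics/g.png

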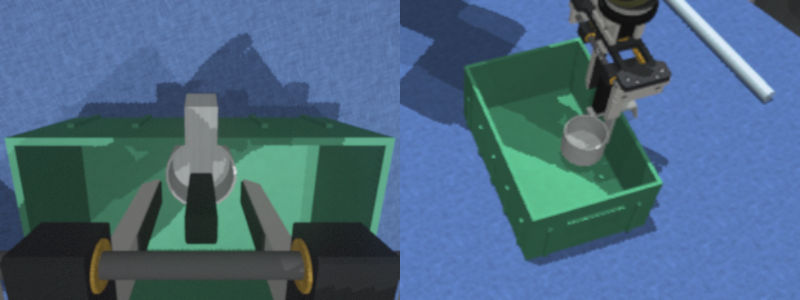

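The dipper hangs over the far rim: the hook crosses the wall at about (200,140) in the wrist image, and the cup is inside. The fingers are clear on both sides. I'll retreat straight up.

Call:
{"method": "arm_command", "body": {
  "steps": [
    [0.6,0,0,-5,0],
    [0.6,0,0,-15,0],
    [0.6,0,0,-30,0],
    [0.6,0,0,-50,0],
    [0.6,0,0,-75,0],
    [0.6,0,0,-100,0],
    [0.6,-20,0,-120,0],
    [0.6,-60,0,-130,0],
    [0.6,-105,0,-130,0],
    [0.6,-150,0,-130,0],
    [0.6,-180,0,-130,0],
    [0.6,-200,0,-130,0],
    [0.6,-200,0,-130,0],
    [0.6,-200,0,-130,0],
    [0.6,-200,0,-130,0]
  ]
}}

```text
clock: 19.5
eef_pos: [489.1, 56.4, 291.5]
eef_rot: [-3.141, 0.0, 1.223]
wrist_force: [0.1, -0.0, -0.3]
finger_gap: 56.5
finger_force: 0.0
```

Run:
```python
from fit import *
cs=[imaging.camera(n) for n in('scene','top','wrist')]
q=[557.5,243.7,1.222-np.pi,29.9]
o=cs[0]['img'].copy();
for c in cs[:2]:
    for n in('dipper_grip','plain_grip','bottle_mid'): print(n,[(np.round(r['rect']).tolist(),round(r['p'],2)) for r in find_in(c,n)][:1])
a=cv2.resize(o[40:190,240:440],(400,300),interpolation=cv2.INTER_CUBIC)
for b in M['dipper_grip']: cv2.polylines(o,[np.round(cv2.convexHull(proj(cs[0],pose(b,q)).astype(np.float32))).astype(int)],True,(255,255,0))
save(np.vstack([np.hstack([a,cv2.resize(o[40:190,240:440],(400,300),interpolation=cv2.INTER_CUBIC)]),np.hstack([cv2.resize(cs[2]['img'],(400,300)),cv2.resize(cs[1]['img'],(400,300))])]),'i.png')
```

```text
dipper_grip [([349.0, 118.0, 49.0, 62.0], 0.68)]
plain_grip [([133.0, 226.0, 39.0, 52.0], 0.9)]
bottle_mid [([222.0, 266.0, 32.0, 48.0], 0.98)]
dipper_grip []
plain_grip [([360.0, 240.0, 44.0, 33.0], 0.9)]
bottle_mid [([315.0, 161.0, 32.0, 30.0], 0.84)]
```

View pics/i.png

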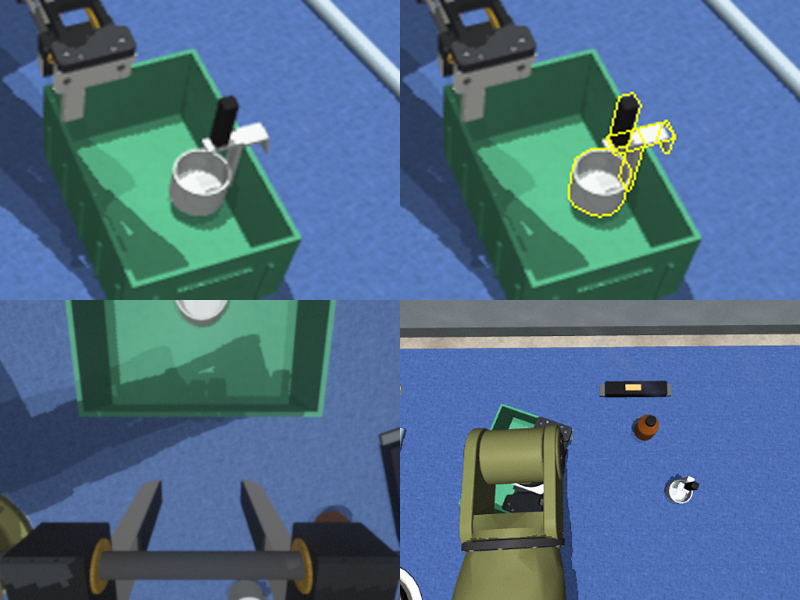

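The dipper hangs upright on the rim, with its hook around (245,135), and matches the upright model. The bottle and plain dipper haven't moved, and the gripper is clear.

```bash
python3 -c "
from h import *
print(job.sign_off())"
```

```text
the job is handed in; nothing more can be done
None
```

The hooked dipper hangs upright by its hook on the green tote's far long wall, with its cup inside; the bottle and plain dipper haven't moved, and the job was handed in at about 20 s.

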